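# Find the blind bore of the bearing block and hold it bore-up

## Robot

A 6-joint arm with a two-finger parallel gripper is mounted at the origin on the work surface. World frame = base frame: x ahead of the robot, y to its left, z up, the work surface at z = 0. Lengths are in m, angles in rad, forces in N, time in s.
With the tool pointing down it reaches from about 0.375 to 0.975 m from the base axis. Payload 3.8 kg.
Tool frame: the origin (TCP) lies midway between the tips of the shut fingers; the grasp point (between the pads) lies 19 mm behind it; z points along the fingers, y is the line along which they close (so a half turn about z gives the same grasp; the last joint's range is limited). The gripper opens to 88 mm and grips with 3 to 60 N. Pads are 18 mm wide; open, the fingers measure 123 mm over their backs; the gripper's body (75 mm by 187 mm) begins 45 mm behind the grasp point.
Start: joints at [1.312, 0.264, 1.604, -0, 1.274, -0.037], TCP at [0.148, 0.658, 0.239] pointing down, gripper open.
Joint ranges: [-2.63, 2.63], [-0.94, 2.18], [0.31, 2.57], [-1.31, 4.45], [0, 2.66], [-2.55, 2.55]. Speed limits (rad/s): [2.57, 2.57, 3.14, 3.14, 3.14, 3.14].

## Interface

Orientations are given as a rotation vector (axis times angle).
In Python, from cell import manip, inverse_kinematics, cams, order gives the robot as it stands. Calls block until the motion is done:
- manip.move_pose(position, orientation): joint-space move of the TCP to a pose.
- manip.move_linear(position, rate=0.15, rot=None): straight line of the TCP; rot=None keeps the orientation; rate is the mean speed in m/s.
- manip.set_joints(angles): joint-space move.
- manip.set_gripper(opening, force=None): finger opening in m; force is the grip in N (None keeps the last); returns when the fingers have stopped.
- manip.dwell(seconds).
- inverse_kinematics(position, orientation): joint angles nearest the present ones, or None.
- manip.state(): the state.
- cams.capture(name): name is "scene" or "top" or "wrist"; returns a dict with "image" (384x512x3 uint8, blue, green, red), "z_map" (384x512 float32, m along the optical axis (not along the pixel's ray), 0 where there is no reading), "intrinsics" (3x3 intrinsics, pixels), "k1" (the pictures are not rectified: a ray, as slopes to the right and down, at radius r is drawn at 1 + k1 r^2 times it, then the intrinsics apply), "position" and "orientation" of the camera in the world; the wrist camera has in their place "T_tool_cam" (4x4, takes a point from camera to tool coordinates, whose origin is the TCP and whose axes are the flange's). Camera axes: x right, y down, z forward; pixel columns grow to the right and rows downward; lengths in m; the calibration is good to about 2 mm. A picture is of the moment at which its call begins: read the wrist's pose just before it.
A pose or a line that the arm cannot do raises manip.IKError and nothing moves.
- order.close_job(): hands the job in; it is judged then, once.
The state is a dict: "clock": time; "joint_pos": joint angles; "joint_velocities": joint speeds; "tau": joint torques, N m; "tool_pos": TCP position; "tcp_rot": TCP orientation; "contact_force": force on the tool from outside, world axes, zero at the start; "moment": the same for the moment, N m; "gripper_width": finger opening in m; "grasp_force": force on a finger pad.
Only numpy, scipy, OpenCV 4.12 (cv2) and the standard library are available. Lean on these libraries where they do the work, as an engineer would, in place of code of your own. Each camera call takes 0.05 s, during which the arm holds its last target. There are 200 camera calls.

## Task

Take the brass bearing block from the orange mat and find, by trying its ends on the pedestal's pin, which end has the blind bore: the pin must slip into the bore right to the bottom. Then draw the block off, turn it so that the bore points straight up ready for grease, and finish with the gripper still holding it motionless, high above the bench (about 25 cm) and touching nothing else. Leave the spare block on the grey mat and everything else on the bench where they are.

Things in the scene. Friction and masses are not known exactly. Their poses are not given: they have to be found in the camera images.
- block_a: brass bearing block, 40 x 40 mm square, 56 mm long, about 0.24 kg, lying on its side. Origin at its middle, own x along its length. A blind round bore, 18 mm across and 24 mm deep, is in the middle of ONE square end; the other end is solid with a dark spot. Which end (own +x or -x) is bored is not told and differs between the two blocks; which block is on the orange mat varies
- block_b: brass bearing block, 40 x 40 mm square, 56 mm long, about 0.24 kg, lying on its side. Origin at its middle, own x along its length. A blind round bore, 18 mm across and 24 mm deep, is in the middle of ONE square end; the other end is solid with a dark spot. Which end (own +x or -x) is bored is not told and differs between the two blocks; which block is on the orange mat varies
- mat_orange: orange mat, 120 x 120 x 4 mm, fixed to the bench; origin at the centre of its underside, at bench height. The block to work on lies on it
- mat_grey: grey felt mat, 120 x 120 x 4 mm, fixed; origin at the centre of its underside. The spare block lies on it and stays there
- pedestal: green pedestal bolted to the bench, with a level copper-coloured pin. Origin at bench height under the root of the pin; own +y is the way the pin points, away from its upright. Upright: 50 mm wide (own x), 30 mm thick, 102 mm tall, its face at own y = 0. Foot: 12 mm thick, 100 mm wide, reaching to own y = +25 mm
- pin_tip (a point): middle of the pin's free end, 85 mm above the bench. The pin is level, 10 mm across, and stands 30 mm out of the upright along the pedestal's own +y. In the 24 mm deep bore the tip meets the bore's floor before the block's end can reach the upright; against the solid end it stops at the face
- ink_tin: metal ink tin, 80 mm across, 85 mm tall; origin at its underside. A bystander: leave it alone
- bowl: wide bare-metal bowl, 150 mm across, 65 mm tall; origin at its underside. A bystander: leave it alone
- gum_bottle: black bottle with a white cap, 66 mm across, 160 mm tall; origin at its underside. A bystander: leave it alone
- mixing_cup: clear plastic cup, 72 mm across, 65 mm tall; origin at its underside. A bystander: leave it alone
- brush: wooden-handled brush lying flat, under 40 mm tall; origin at its underside. A bystander: leave it alone
- ink_knife: ink spatula with a dark wooden handle lying flat, under 40 mm tall; origin at its underside. A bystander: leave it alone
Mind the look-alikes: they are no part of the job. Leave any pink look-alike of the block_a alone.

How it is judged:
On the way:
1. the block from the orange mat is pushed with its bore over the pin, the pin to the bottom of the bore (within 5 mm) (((x of pin_tip in the frame of block_a between 0 and 0.009 m and y of pin_tip in the frame of block_a between -0.008 and 0.008 m and z of pin_tip in the frame of block_a between -0.008 and 0.008 m and horizontal distance between block_b and mat_grey below 0.05 m and height (world z) of block_b below 0.04 m) or (x of pin_tip in the frame of block_b between -0.009 and 0 m and y of pin_tip in the frame of block_b between -0.008 and 0.008 m and z of pin_tip in the frame of block_b between -0.008 and 0.008 m and horizontal distance between block_a and mat_grey below 0.05 m and height (world z) of block_a below 0.04 m))), for 0.1 s.
At the end, for the whole second after the job is handed in: The block taken from the orange mat is held by the fingers, its middle more than 180 mm above the bench, bore pointing up within 15 degrees, at rest and not touching the pedestal or bottle; the spare block still lies on the grey mat, within 50 mm of its centre (((angle between block_a's own x axis and vertical below 0.26 rad and height (world z) of block_a above 0.18 m and contact force between block_a and the fingers above 1 N and contact force between block_a and pedestal below 0.2 N and contact force between block_a and gum_bottle below 0.2 N and linear speed of block_a below 0.03 m/s and angular speed of block_a below 0.3 rad/s and horizontal distance between block_b and mat_grey below 0.05 m and height (world z) of block_b below 0.04 m) or (angle between block_b's own x axis and vertical above 2.88159 rad and height (world z) of block_b above 0.18 m and contact force between block_b and the fingers above 1 N and contact force between block_b and pedestal below 0.2 N and contact force between block_b and gum_bottle below 0.2 N and linear speed of block_b below 0.03 m/s and angular speed of block_b below 0.3 rad/s and horizontal distance between block_a and mat_grey below 0.05 m and height (world z) of block_a below 0.04 m))); the arm keeps its last pose, push and grip.
It fails at once if a bystander (tin, bowl, bottle, cup, brush or ink knife) is shifted by more than 40 mm (distance of any of ink_tin, bowl, gum_bottle, mixing_cup, brush, ink_knife from where it was at the start of the episode above 0.04 m).
It also fails if it takes over 58 s, if anything falls off the work surface, if the arm or the gripper's body presses on something with over 40 N, if the wrist force passes 120 N, or if a joint passes its speed limit or range.

## Working session

There is one attempt and no reset: what is moved stays moved. The work goes in short steps, each a Python script; the robot and the scene stay as the last script left them, time stands still between calls to the robot, and variables do not carry over. Pictures are saved under pics/ and viewed, at most 10 in all, crops included, and the job is handed in when it is done.

```bash
ls; mkdir -p pics; cat > h.py <<'E'
import numpy as np, cv2
from scipy.spatial.transform import Rotation as R
from cell import manip, inverse_kinematics, cams, order
def Rm(o):
    o=np.array(o,float)
    if o.shape==(3,3): return o
    return R.from_rotvec(o).as_matrix() if o.size==3 else R.from_quat(o).as_matrix()
def cap(name):
    s=manip.state(); c=cams.capture(name)
    if name=="wrist":
        T=np.eye(4);T[:3,:3]=Rm(s["tcp_rot"]);T[:3,3]=s["tool_pos"];T=T@np.array(c["T_tool_cam"])
        c["P"],c["Rw"]=T[:3,3],T[:3,:3]
    else: c["P"],c["Rw"]=np.array(c["position"]),Rm(c["orientation"])
    return c
def slopes(c,uv):
    K=np.array(c["intrinsics"]);uv=np.atleast_2d(np.array(uv,float))
    d=np.c_[(uv[:,0]-K[0,2])/K[0,0],(uv[:,1]-K[1,2])/K[1,1]];p=d.copy()
    for _ in range(10): p=d/(1+c["k1"]*(p**2).sum(1))[:,None]
    return p
def ray(c,uv): # world dirs
    p=slopes(c,uv);return np.c_[p,np.ones(len(p))]@c["Rw"].T
def onplane(c,uv,z):
    d=ray(c,uv);return c["P"]+d*((z-c["P"][2])/d[:,2])[:,None]
def depthpt(c,uv):
    uv=np.atleast_2d(uv).astype(int);z=c["z_map"][uv[:,1],uv[:,0]]
    return c["P"]+ray(c,uv)*z[:,None]
def tri(c1,u1,c2,u2):
    d1=ray(c1,u1)[0];d2=ray(c2,u2)[0]
    s=np.linalg.lstsq(np.c_[d1,-d2],c2["P"]-c1["P"],rcond=None)[0]
    a=c1["P"]+s[0]*d1;b=c2["P"]+s[1]*d2
    return (a+b)/2,np.linalg.norm(a-b)
E
python3 - <<'E'
from h import *
for n in("scene","top"):
    c=cap(n);cv2.imwrite(f"pics/{n}.png",c["image"]);print(n,c["P"],c["Rw"].round(3).tolist(),c["k1"],np.array(c["intrinsics"])[0])
print(manip.state()["contact_force"],manip.state()["clock"])
E
```

```text
pics
scene [ 1.52598953 -0.2084592   0.91532661] [[0.194, 0.626, -0.755], [0.981, -0.107, 0.164], [0.022, -0.772, -0.635]] -0.1294276032907547 [425.3400469    0.         254.20418953]
top [ 0.45418664 -0.01339275  1.2148615 ] [[0.026, -0.999, 0.031], [-1.0, -0.025, 0.017], [-0.016, -0.032, -0.999]] -0.13913607243868037 [433.0281171    0.         262.85450043]
[-0.5740322   1.13840829 -0.33611842] 0.1
```

View pics/scene.png

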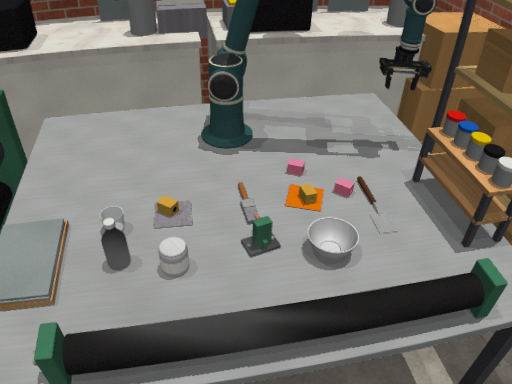

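View pics/top.png

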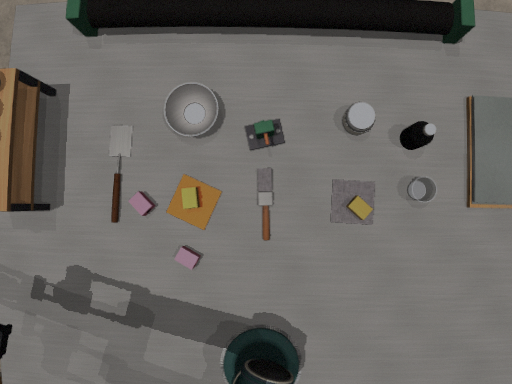

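The scene view shows the orange mat with a brass block at about (308,193), the grey mat with the spare at (167,206) and the pedestal at (262,235). In the top view the work block is at (190,198), the pedestal at (265,130) with its pin pointing down the picture towards the robot, and the pink look-alikes at (140,203) and (187,257).

```bash
cat >> h.py <<'E'
def mask(c,lo,hi,roi=None):
    m=cv2.inRange(cv2.cvtColor(c["image"],cv2.COLOR_BGR2HSV),np.array(lo),np.array(hi))
    if roi is not None:
        k=np.zeros_like(m);x0,y0,x1,y1=roi;k[y0:y1,x0:x1]=255;m&=k
    return m
def big(m):
    cs=cv2.findContours(m,cv2.RETR_EXTERNAL,cv2.CHAIN_APPROX_NONE)[0]
    return max(cs,key=cv2.contourArea)[:,0,:] if cs else None
def cen(k): return k.mean(0) if len(k)<5 else np.array(cv2.minAreaRect(k)[0])
E
python3 - <<'E'
from h import *
t=cap("top");s=cap("scene")
for n,c,p in(("top",t,[(190,198),(265,127),(267,140),(360,208),(205,190)]),("scene",s,[(308,190),(262,228),(305,205)])):
    h=cv2.cvtColor(c["image"],cv2.COLOR_BGR2HSV)
    for q in p: print(n,q,h[q[1],q[0]],depthpt(c,q).round(3))
k=big(mask(t,(20,120,80),(32,255,255),(160,170,230,235)))
r=cv2.minAreaRect(k);print(r)
print(onplane(t,[r[0]],.044),onplane(t,cv2.boxPoints(r),.044).round(3).tolist())
g=big(mask(t,(60,80,30),(90,255,255),(245,110,290,155)));r=cv2.minAreaRect(g);print(r,onplane(t,[r[0]],.102),onplane(t,cv2.boxPoints(r),.102).round(3).tolist())
print(np.array(manip.state()["tcp_rot"]),cams.capture("wrist")["T_tool_cam"])
E
```

```text
top (190, 198) [ 28 129 154] [[0.466 0.204 0.045]]
top (265, 127) [ 72 100  92] [[0.654 0.004 0.103]]
top (267, 140) [ 10 155 143] [[ 0.622 -0.002  0.094]]
top (360, 208) [ 23 138 152] [[ 0.451 -0.259  0.042]]
top (205, 190) [ 17 167 150] [[0.49  0.169 0.008]]
scene (308, 190) [ 20 180 201] [[0.472 0.203 0.045]]
scene (262, 228) [ 73 116  66] [[0.674 0.001 0.091]]
scene (305, 205) [ 15 254 220] [[0.5   0.188 0.005]]
((189.05941772460938, 197.5940704345703), (20.895780563354492, 15.124565124511719), 84.2894058227539)
[[0.4671537  0.20667102 0.044     ]] [[0.493, 0.231, 0.044], [0.498, 0.19, 0.044], [0.442, 0.182, 0.044], [0.436, 0.224, 0.044]]
((263.79254150390625, 126.72200775146484), (12.496636390686035, 18.6805419921875), 75.0685806274414) [[0.65504579 0.00710463 0.102     ]] [[0.664, 0.035, 0.102], [0.678, -0.012, 0.102], [0.646, -0.021, 0.102], [0.633, 0.026, 0.102]]
[-3.47671851e-01 -3.12207107e+00  2.25522846e-03] [[ 6.26342921e-05 -9.59405494e-01 -2.82030306e-01  7.16939371e-02]
 [ 9.99999997e-01  6.94152545e-05 -1.40519814e-05  1.15892888e-03]
 [ 3.30587536e-05 -2.82030304e-01  9.59405496e-01 -1.46123964e-01]
 [ 0.00000000e+00  0.00000000e+00  0.00000000e+00  1.00000000e+00]]
```

```bash
cat >> h.py <<'E'
def rot(a,t=0.,s=-1):
    # a azimuth, t tilt outward along azimuth; tool x = s*(azimuth dir) when t=0
    e=np.array([np.cos(a),np.sin(a),0]);z=np.array([0,0,1.])
    tz=np.sin(t)*e-np.cos(t)*z;tx=s*(np.cos(t)*e+np.sin(t)*z)
    return R.from_matrix(np.c_[tx,np.cross(tz,tx),tz]).as_rotvec()
def look(target,d,a,t=0.,s=-1):
    Q=Rm(rot(a,t,s));return np.array(target)-d*Q@[-.282,0,.959]-Q@[.0717,.0012,-.146]
E
python3 - <<'E'
from h import *
a=.14
views=[("b1",[.455,.205,.03],.33,a,.45),("p1",[.62,-.005,.085],.26,.2,0),("p2",[.62,-.005,.085],.26,.0,.35)]
for n,T,d,a,t in views: print(n,look(T,d,a,t),inverse_kinematics(look(T,d,a,t),rot(a,t)))
n,T,d,a,t=views[0]
if inverse_kinematics(look(T,d,a,t),rot(a,t)) is not None:
    manip.move_pose(look(T,d,a,t),rot(a,t));c=cap("wrist");cv2.imwrite("pics/b1.png",c["image"]);print(manip.state()["clock"])
E
```

```text
b1 [0.36269898 0.19078091 0.17420835] [ 0.57618806 -0.5060815   2.47157805 -0.2640837   0.78104658 -0.98367858]
p1 [ 0.6186507  -0.00649792  0.18834   ] [-0.05076053  0.19428131  1.78377335  0.          1.16353799 -1.82155686]
p2 [ 0.58304316 -0.0062      0.18151928] [-0.06670601 -0.07143856  2.11950444  0.03373659  0.74452697 -1.65828355]
2.175
```

View pics/b1.png

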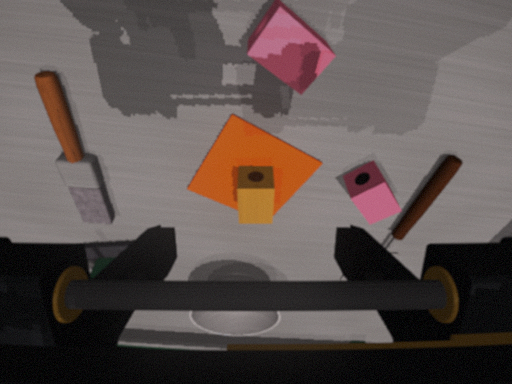

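The near end of the work block, at (256,177), carries a dark disc, either the bore or the spot. I'll check its depth, take the block's pose from its top face, and go on to view the pin from two places.

```bash
python3 - <<'E'
from h import *
c=cap("wrist")
for q in [(256,177),(254,176),(258,178),(244,177),(268,177),(256,170),(256,184),(256,210),(245,210)]:
    print(q,c["image"][q[1],q[0]],depthpt(c,q).round(4))
m=mask(c,(15,120,110),(35,255,255),(230,160,282,230));k=big(m);h=cv2.cvtColor(c["image"],cv2.COLOR_BGR2HSV);print(h[210,256],h[184,256],h[184,230],cv2.minAreaRect(k))
b=np.r_[[[x,y] for x,y in k]];
P=onplane(c,k,.044);r=cv2.minAreaRect((P[:,:2]*1000).astype(np.float32));print("topface",r,cv2.boxPoints(r).round(0).tolist())
for n,T,d,a,t in [("p1",[.62,-.005,.085],.26,.2,0),("p2",[.62,-.005,.085],.26,.0,.35)]:
    manip.move_pose(look(T,d,a,t),rot(a,t));s=manip.state();c=cap("wrist");cv2.imwrite(f"pics/{n}.png",c["image"])
    np.savez(n,P=c["P"],Rw=c["Rw"],k1=c["k1"],intrinsics=c["intrinsics"],z_map=c["z_map"],image=c["image"])
cv2.imwrite("pics/p12.png",cv2.resize(np.hstack([cv2.imread("pics/p1.png"),cv2.imread("pics/p2.png")]),(800,300)))
print(manip.state()["clock"])
E
```

```text
(256, 177) [13 27 46] [[0.4402 0.2044 0.0261]]
(254, 176) [18 30 48] [[0.4411 0.2022 0.0236]]
(258, 178) [18 28 50] [[0.4413 0.2068 0.0261]]
(244, 177) [26 62 96] [[0.4435 0.1913 0.0242]]
(268, 177) [23 62 92] [[0.439  0.2177 0.0252]]
(256, 170) [21 55 87] [[0.4396 0.2043 0.0143]]
(256, 184) [14 55 87] [[0.4407 0.2044 0.0372]]
(256, 210) [ 47 122 177] [[0.4728 0.209  0.0449]]
(245, 210) [ 47 124 178] [[0.475  0.1967 0.0445]]
[ 17 187 177] [ 17 214  87] [ 12 217 187] ((255.0, 205.5), (35.0, 36.0), 90.0)
topface ((468.2847595214844, 207.49671936035156), (55.89967727661133, 39.927818298339844), 8.033808708190918) [[438.0, 223.0], [443.0, 184.0], [499.0, 192.0], [493.0, 231.0]]
4.0583
```

View pics/p12.png

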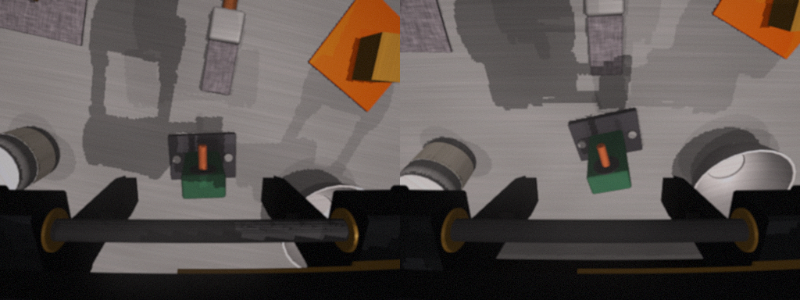

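The near disc is flush with the end (x 0.440, the same as the surrounding face), so it's probably the spot and the bore faces outward. Both views show the copper pin, at about (203,157) and (603,155) in the half-size picture. Next I'll triangulate its ends.

```bash
python3 - <<'E'
from h import *
C=[dict(np.load(n+".npz")) for n in("p1","p2")]
rois=[(240,175,285,225),(245,175,285,225)]
ends=[]
for c,r in zip(C,rois):
    c["k1"]=float(c["k1"]);k=big(mask(c,(3,130,60),(18,255,255),r));b=cv2.minAreaRect(k);p=cv2.boxPoints(b)
    print(b)
    p=p[np.argsort(p[:,1])];ends.append((p[:2].mean(0),p[2:].mean(0)))
    # upright top face
    g=big(mask(c,(60,60,20),(90,255,255),(220,150,310,260)));P=onplane(c,g,.102);print("green",cv2.minAreaRect((P[:,:2]*1000).astype(np.float32)))
    # pin centerline at z=.085 (silhouette centre)
    E=onplane(c,np.array(ends[-1]),.085);d=E[0]-E[1];print("E085",E.round(4).tolist(),np.degrees(np.arctan2(d[1],d[0])),np.linalg.norm(d))
    print("depth mid",depthpt(c,[np.mean(ends[-1],0)]))
for i in(0,1):print(tri(C[0],[ends[0][i]],C[1],[ends[1][i]]))
E
```

```text
((258.8890380859375, 201.00411987304688), (32.274169921875, 11.325568199157715), 87.87889862060547)
green ((644.0111083984375, 4.295774459838867), (54.12591552734375, 47.26255798339844), 13.644145965576172)
E085 [[0.6141, -0.0028, 0.085], [0.6439, 0.0045, 0.085]] -166.28270140895935 0.03067135903845254
depth mid [[ 6.26972718e-01 -4.83479257e-04  9.09811467e-02]]
((260.0458984375, 198.48623657226562), (31.416702270507812, 11.110785484313965), 73.3007583618164)
green ((629.0074462890625, 2.800445556640625), (84.20906066894531, 48.15155029296875), 10.801032066345215)
E085 [[0.6115, -0.0036, 0.085], [0.6464, 0.0051, 0.085]] -166.0258784050376 0.03599790491676823
depth mid [[6.24843320e-01 4.63565753e-04 8.86846684e-02]]
(array([ 0.61545619, -0.00300894,  0.07954556]), np.float64(0.0011214298566109798))
(array([0.6421009 , 0.00444913, 0.08986834]), np.float64(0.0009021581037442121))
```

```bash
python3 - <<'E'
from h import *
b=np.array([.4683,.2075]);ab=np.radians(8.03);r=rot(ab)
u=np.array([np.cos(.2405),np.sin(.2405),0]);tip=np.array([.6145,-.0028,.085])
for az in(.0,.2,.4):print(az,inverse_kinematics([.55,.1,.27],rot(az,np.pi/2)))
manip.set_gripper(.07,25)
manip.move_pose([*b,.12],r);manip.move_linear([*b,.0115],.1)
manip.set_gripper(0.,25);s=manip.state();print("grip",s["gripper_width"],s["grasp_force"],s["contact_force"],s["clock"])
manip.move_linear([*b,.15],.12)
q=tip-53e-3*u
manip.move_pose([q[0],q[1],.17],rot(.2405))
manip.move_linear([q[0],q[1],.0725],.12)
manip.dwell(.2);s=manip.state();print(s["gripper_width"],s["contact_force"],s["tool_pos"],s["clock"])
c=cap("wrist");cv2.imwrite("pics/pre.png",c["image"])
E
```

```text
0.0 None
0.2 None
0.4 None
grip 0.0397603996712096 24.999864280689508 [-0.34725229 -0.24835481  2.04847361] 7.2833
0.03972390700508528 [-0.22590182  0.57925911 -2.0736549 ] [ 0.56387338 -0.01551753  0.07356775] 10.7083
```

View pics/pre.png

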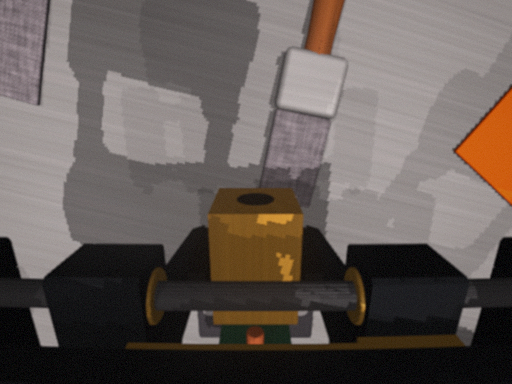

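The block is square in the grip, with the pin in line behind it (both at column 255). I'll push on gently and watch the force.

```bash
python3 - <<'E'
from h import *
u=np.array([np.cos(.2405),np.sin(.2405),0])
s0=manip.state();p0=np.array([.6145,-.0028,.0715])-53e-3*u;a0=np.array(s0["tool_pos"]);f0=np.array(s0["contact_force"])
adv=0
while adv<.056:
    adv+=.008 if adv<.016 else .002
    manip.move_linear(p0+adv*u,.06 if adv<.02 else .03);s=manip.state();f=np.array(s["contact_force"])-f0
    if f@u<-4: break
print("adv",adv,(np.array(s["tool_pos"])-a0)@u,f,s["tool_pos"],s["clock"])
manip.dwell(.3);s=manip.state();print((np.array(s["tool_pos"])-a0)@u,np.array(s["contact_force"])-f0,s["gripper_width"])
c=cap("scene");im=c["image"][190:270,210:310];cv2.imwrite("pics/ins.png",cv2.resize(im,None,fx=5,fy=5))
E
```

```text
adv 0.05200000000000003 0.04754559450484028 [-8.25472178 -3.3909332   3.91543346] [ 0.60979135 -0.00379298  0.07067435] 15.825
0.047534456221888656 [-7.45006989 -1.49608348  2.9987842 ] 0.039903980142619366
```

View pics/ins.png

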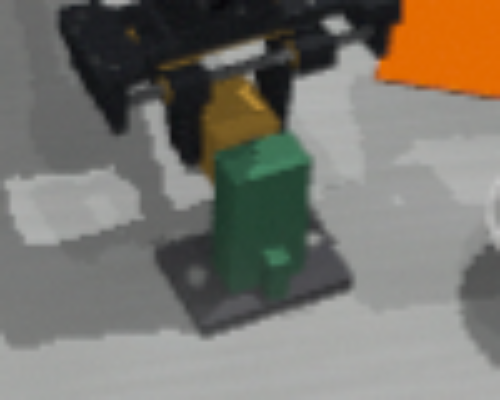

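The push went 47.5 mm before stopping (the solid end would have stopped it at about 25 mm), so the pin is at the bore's floor. The picture shows the block right up to the upright. Now I'll draw it off and find a pose with the bore up.

```bash
python3 - <<'E'
from h import *
u=np.array([np.cos(.2405),np.sin(.2405),0])
p=np.array([.6145,-.0028,.0725])-62e-3*u
manip.move_linear(p,.06);manip.move_linear([p[0],p[1],.25],.15)
s=manip.state();print(s["joint_pos"],s["gripper_width"],s["clock"])
for x in(.45,.55,.65,.75):
  for z in(.24,.27,.32):
    for th in(0.,.25):
      for t in(np.pi/2,1.4):
        q=inverse_kinematics([x*np.cos(th),x*np.sin(th),z],rot(th,t))
        if q is not None:print(x,z,th,round(t,2),np.round(q,2))
E
```

```text
[-7.65985241e-02  3.01271814e-02  1.85177830e+00  1.44188635e-06
  1.26203063e+00 -1.88791359e+00] 0.03963350981824978 18.675
0.65 0.24 0.0 1.57 [-0.08  0.16  2.57  3.05  1.15  1.61]
0.65 0.24 0.0 1.4 [-0.08 -0.02  2.55  3.03  0.8   1.63]
0.65 0.24 0.25 1.57 [0.17 0.16 2.57 3.05 1.15 1.61]
0.65 0.24 0.25 1.4 [ 0.17 -0.02  2.55  3.03  0.8   1.63]
0.65 0.27 0.0 1.57 [-0.08  0.06  2.57  3.05  1.06  1.62]
0.65 0.27 0.0 1.4 [-0.08 -0.1   2.54  3.02  0.7   1.65]
0.65 0.27 0.25 1.57 [0.17 0.06 2.57 3.05 1.06 1.62]
0.65 0.27 0.25 1.4 [ 0.17 -0.1   2.54  3.02  0.7   1.65]
0.65 0.32 0.0 1.57 [-0.08 -0.09  2.55  3.04  0.9   1.64]
0.65 0.32 0.0 1.4 [-0.08 -0.22  2.51  2.99  0.55  1.68]
0.65 0.32 0.25 1.57 [ 0.17 -0.09  2.55  3.04  0.9   1.64]
0.65 0.32 0.25 1.4 [ 0.17 -0.22  2.51  2.99  0.55  1.68]
0.75 0.24 0.0 1.57 [-0.06  0.29  2.37  3.07  1.09  1.6 ]
0.75 0.24 0.0 1.4 [-0.06  0.16  2.35  3.06  0.77  1.62]
0.75 0.24 0.25 1.57 [0.19 0.29 2.37 3.07 1.09 1.6 ]
0.75 0.24 0.25 1.4 [0.19 0.16 2.35 3.06 0.77 1.62]
0.75 0.27 0.0 1.57 [-0.06  0.22  2.37  3.07  1.02  1.61]
0.75 0.27 0.0 1.4 [-0.06  0.1   2.34  3.05  0.7   1.63]
0.75 0.27 0.25 1.57 [0.19 0.22 2.37 3.07 1.02 1.61]
0.75 0.27 0.25 1.4 [0.19 0.1  2.34 3.05 0.7  1.63]
0.75 0.32 0.0 1.57 [-0.06  0.11  2.36  3.06  0.89  1.62]
0.75 0.32 0.0 1.4 [-0.06 -0.    2.32  3.03  0.58  1.65]
0.75 0.32 0.25 1.57 [0.19 0.11 2.36 3.06 0.89 1.62]
0.75 0.32 0.25 1.4 [ 0.19 -0.    2.32  3.03  0.58  1.65]
```

```bash
python3 - <<'E'
from h import *
manip.set_gripper(0.,35)
q=np.array(manip.state()["joint_pos"])
f=inverse_kinematics([.7,-.054,.27],rot(-.077,np.pi/2));print(np.round(f,3))
A=q.copy();A[4]=.02;manip.set_joints(A.tolist());s=manip.state();print(s["tool_pos"],s["clock"])
B=A.copy();B[3]=f[3];B[5]=f[5];manip.set_joints(B.tolist());print(manip.state()["tool_pos"])
manip.set_joints(list(f));manip.dwell(.5);s=manip.state()
print(s["tool_pos"],Rm(s["tcp_rot"]).round(3).tolist(),s["gripper_width"],s["grasp_force"],s["contact_force"],s["clock"])
cv2.imwrite("pics/f.png",cap("scene")["image"]);w=cap("wrist");cv2.imwrite("pics/fw.png",w["image"])
E
```

```text
[-0.146  0.146  2.463  3.062  1.039  1.611]
[ 0.87495066 -0.04220134  0.47716338] 20.2833
[ 0.87947258 -0.04203746  0.49162145]
[ 0.7001541  -0.0539728   0.27028525] [[0.0, 0.077, 0.997], [-0.0, 0.997, -0.077], [-1.0, -0.0, 0.0]] 0.040058280269637564 35.000052123796195 [-0.44983337 -0.70957502 -1.97594869] 24.8333
```

View pics/f.png

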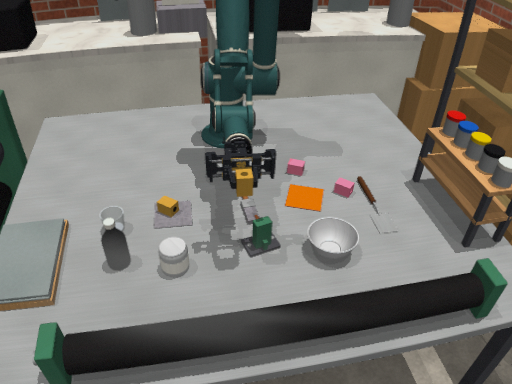

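The block is held at (244,180), upright and clear of everything, and nothing else has moved. One close crop will confirm the bore is on top and the block isn't tilted.

```bash
python3 -c "
import cv2;a=cv2.imread('pics/f.png')[150:210,205:285];cv2.imwrite('pics/fc.png',cv2.resize(a,None,fx=7,fy=7,interpolation=cv2.INTER_CUBIC))"
```

```text
(no output)
```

View pics/fc.png

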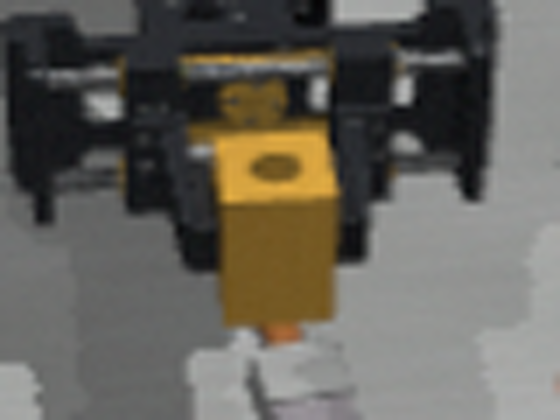

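The bore shows on the top face at (275,165) in the crop, and the block is upright.

```bash
python3 -c "
from h import *
print(order.close_job())"
```

```text
the job is handed in; nothing more can be done
None
```

The job is handed in: the pin went right to the bottom of the bore on the first end tried, and the gripper now holds the block still at about 27 cm with the bore pointing straight up, the spare block and everything else left where they were.

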